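# Fetch the stapler from the push-to-open cupboard

## Task

Fetch the stapler from the low white cupboard on the desk and set it down, standing on its base, in the middle of the grey desk mat; put it down from the hand, do not drop it. The cupboard has no handle: press its door in near the free edge until the latch clicks, let it spring ajar, catch it and swing it wide open (about a right angle), then pull the wooden tray out to its stop to reach the stapler. Leave the door open, the tray out and the tape dispenser in the tray, and do not disturb the mug or the magazines.

Things in the scene. Friction and masses are not known exactly. Their poses are not given: they have to be found in the camera images.
- cupboard: Low white cupboard fixed to the desk, 240 deep x 230 wide x 100 mm high. Origin: centre of its underside. Its front (door) faces its own -x; own +y runs along the front from hinge to free edge. The top board covers only own x -50 to +120 mm: behind the door it is open above for 70 mm. A small spring plunger by the hinge (own y -88, height 83 mm) then sticks 13 mm out of the front; the latch is at own y 100.
- door (a joint): Door angle, rad: 0 shut and latched, negative pressed in (stop -0.028, 6 mm at the free edge), positive open (stop 1.9), counter-clockwise from above. Pressed in to -0.02 (about 4 N near the free edge) the latch lets go; on release it springs ajar to 0.3 to 0.45 in under 1 s and stays where left (hinge friction 0.04 N m). It cannot be pulled open unpressed and does not latch again.
- door_hinge (a point): Point on the upright hinge axis of the door, at mid-height of the door (51 mm above the desk): at own (-131, -113) mm of the cupboard. At the hinge-side front corner.
- door_press (a point): Place to press, on the outer face of the white door, 170 mm from the hinge axis, 70 mm above the desk; moves with the door. The door is 14 mm thick (7 mm either side of the hinge axis), 226 mm wide from hinge axis to free edge, and stands 6 to 96 mm above the desk. Axes as the cupboard's when shut, turning with the door.
- tray (a joint): How far the wooden tray inside the cupboard is pulled out, in m: 0 home, 0.17 at its stop. It slides towards the cupboard's own -x with 1.5 N of friction, and the shut door is in its way.
- tray_front (a point): Middle of the top edge of the tray's front wall, 72 mm above the desk; moves with the tray. The wall is 12 mm thick (along the cupboard's x), 206 mm wide, 60 mm high, and can be pinched from above; at home it lies at the cupboard's own x = -106 mm. The two things in the tray stand to either side, so its middle is clear behind. Axes as the cupboard's.
- tray_floor (a point): Centre of the tray's inner floor, 28 mm above the desk; moves with the tray, axes as the cupboard's. The tray is 200 x 206 mm; sides and back 16 mm high above the floor, a 12 mm high divider along x in the middle parts it into two compartments 97 mm wide.
- stapler: Black and steel desk stapler 140 long (own x) x 36 wide (own y, at the base) x 54 mm high, 0.2 to 0.4 kg. Origin: centre of the underside of its base, own z up. The base is 10 mm thick; the arm above is 28 mm wide from 22 to 50 mm above the underside: grip it there. It stands in one of the tray's two compartments, roughly along the cupboard's x, and moves with the tray.
- tape_dispenser: Grey tape dispenser with a clear roll, 125 x 46 x 56 mm, in the other compartment of the tray. Origin: centre of its underside, own x along it. To be left in the tray.
- mat: Grey desk mat fixed flat on the desk, 220 (own x) x 300 (own y) x 5 mm. Origin: centre of its underside, on the desk. The stapler goes to its middle.
- mug: White mug, 80 mm across, 92 mm high, standing on the desk. Origin: centre of its underside. Not to be disturbed.
- magazines: Pile of four magazines, about 165 x 225 x 36 mm, on the desk. Origin: centre of its underside. Not to be disturbed.
Mind the look-alikes: they are no part of the job. Leave any blue, pink or red look-alike of the tape_dispenser alone.

How it is judged (in metres and radians):
On the way, in this order (a step that is already met when the one before it is completed fails the run):
1. the shut door is pressed in until the latch clicks (value of joint door below -0.016 rad).
2. the door springs ajar (value of joint door above 0.15 rad).
3. the door is caught and swung wide open (more than 1.2 rad) (value of joint door above 1.2 rad), for 0.2 s.
4. the tray is pulled out to its stop (more than 160 of 170 mm) (value of joint tray above 0.16 m), for 0.2 s.
5. the stapler, in the grip of the fingers, is lowered upright to within 10 mm of the mat (x of stapler in the frame of mat between -0.065 and 0.065 m and y of stapler in the frame of mat between -0.1 and 0.1 m and z of stapler in the frame of mat below 0.015 m and angle between stapler's own z axis and vertical below 0.2 rad and contact force between the fingers and stapler above 0.5 N).
At the end, for the whole second after the job is handed in: The stapler stands upright (within 0.1 rad) and at rest on the mat, its centre within 65 mm (across) and 100 mm (along) of the mat's centre; the door stands open more than 1.2 rad, the tray is out more than 150 mm, and the tape dispenser is upright in the tray (x of stapler in the frame of mat between -0.065 and 0.065 m and y of stapler in the frame of mat between -0.1 and 0.1 m and z of stapler in the frame of mat between 0.002 and 0.009 m and angle between stapler's own z axis and vertical below 0.1 rad and linear speed of stapler below 0.02 m/s and value of joint door above 1.2 rad and value of joint tray above 0.15 m and x of tape_dispenser in the frame of tray_floor between -0.11 and 0.11 m and y of tape_dispenser in the frame of tray_floor between -0.11 and 0.11 m and angle between tape_dispenser's own z axis and vertical below 0.2 rad); the robot touches nothing.
It fails at once if the mug is moved by more than 30 mm or tipped (distance of mug from where it was at the start of the episode above 0.03 m or angle between mug's own z axis and vertical above 0.3 rad).
It fails at once if the magazines are moved by more than 30 mm (distance of magazines from where it was at the start of the episode above 0.03 m).
It also fails if it takes over 72 s, if anything falls off the work surface, if the arm or the gripper's body presses on something with over 40 N, if the wrist force passes 120 N, or if a joint passes its speed limit or range.

## Robot

A 6-joint arm with a two-finger parallel gripper is mounted at the origin on the work surface. World frame = base frame: x ahead of the robot, y to its left, z up, the work surface at z = 0. Lengths are in mm, angles in rad, forces in N, time in s.
With the tool pointing down it reaches from about 350 to 875 mm from the base axis. Payload 4.2 kg.
Tool frame: the origin (TCP) lies between the finger pads; the fingertips stand 17 mm ahead of it and the grasp point (between the pads) lies 2 mm behind it (nose_length is the distance from the TCP to the fingertips, in mm); z points along the fingers, y is the direction in which the jaws open and shut (so a half turn about z gives the same grasp; the last joint's range is limited). The gripper opens to 85 mm and grips with 20 to 120 N. Pads are 22 mm wide; open, the fingers measure 114 mm over their backs; the gripper's body (76 mm by 85 mm) begins 54 mm behind the grasp point. The pads swing forward as they close: fully open they stand 13 mm farther back than shut.
Start: joints at [-1.065, 0.385, 0.008, 0, -1.194, -0.259], TCP at [152.706, -606.036, 215.312] pointing down, gripper open.
Joint ranges: [-3.14, 3.14], [-1.21, 2.06], [-1.07, 1.41], [-3.16, 2.05], [-2.99, -0.16], [-3.1, 3.1]. Speed limits (rad/s): [2.79, 2.79, 3.14, 3.14, 3.14, 3.14].

## Interface

Orientations are given as a unit quaternion [x, y, z, w].
In Python, from bench import * gives the robot as it stands.
- The arm moves only by the tool jog_arm, never from a script. Its argument "increments" is a list of rows, each a list of 4 numbers: the shift along the tool's x, y, z in m, then the turn about the tool's z in degrees. A call has 1 to 10 rows; each row is the pose to reach, as a shift and turn from the pose measured when the call began, along the tool's axes at that moment; what a row does not reach only later rows make up. A row lasts 1/8 s, in which the tool goes at most 62.5 mm and 10.7 degrees, less where a joint would pass 70% of its speed; a pose out of reach is approached as far as the arm can. A call with a gripper value outside its range is refused whole. "hand" is the gripper's target within -1 to 1 (fully open at 1, half-way at 0, shut at -1), set as the call begins (left out, the last holds). The fingers move at their own pace and stop on an object; the grip force is fixed at half the most. Time passes only in rows, so rows that repeat a pose let the fingers close. It gives the time, the measured TCP pose, the force and the opening at its end, in the units of the state.
- read_state(): the state, without advancing time (a new reading comes with each control period).
- get_image(name): name is "scene" or "top" or "wrist"; returns the picture (384x512x3 uint8, red, green, blue); there is no depth.
- calibration(name): a dict with "fx", "fy", "cx", "cy" (pixels), "position" and "rotation" of the camera in the world; the wrist camera has in their place "hand_eye" (4x4, takes a point from camera to tool coordinates, whose origin is the TCP and whose axes are the flange's). Camera axes: x right, y up, looking along -z (the intrinsics and any distortion apply to the point x, -y, -z); pixel columns grow to the right and rows downward; lengths in mm; the calibration is good to about 2 mm. A picture is of the moment at which its call begins: read the wrist's pose just before it. calibration takes no time and is no camera call.
- job_done(): hands the job in, once; it reports no verdict.
The state is a dict: "clock": time; "joints": joint angles; "joint_vel": joint speeds; "joint_efforts": joint torques, N m; "position": TCP position; "ee_rot": TCP orientation; "contact_force": force on the tool from outside, world axes, zero at the start; "wrist_torque": the same for the moment, N m; "gripper_width": finger opening in mm.
Only numpy, scipy, OpenCV 4.12 (cv2) and the standard library are available. Lean on these libraries where they do the work, as an engineer would, in place of code of your own. Each camera call takes 0.05 s, during which the arm holds its last target.

## Working session

There is one attempt and no reset: what is moved stays moved. The work goes in short steps, Python scripts to look and compute and a tool call to move; the robot and the scene stay as the last step left them, time stands still between calls to the robot, and variables do not carry over. Pictures are saved under pics/ and viewed, and the job is handed in when it is done.

Besides the shell and the picture viewer there is one more tool, called after "Call:" in YAML: its name, and indented under it one key for each argument. jog_arm: Moves the arm, as the interface text tells. Its arguments: {"type":"object","properties":{"increments":{"type":"array"},"hand":{"type":"number"}},"required":["increments"]}

```bash
mkdir -p pics; ls
python3 - <<'E'
from bench import *
import cv2
s=read_state(); print(s)
for n in ["scene","top","wrist"]:
    im=get_image(n); cv2.imwrite(f"pics/{n}0.png",im[:,:,::-1]); c=calibration(n); print(n,c)
E
```

```text
pics
{'clock': 0.0, 'joints': array([-1.06538378e+00,  3.85542153e-01,  6.60131138e-03, -5.21510687e-04,
       -1.19398643e+00, -2.58645666e-01]), 'joint_vel': array([-0.00126938, -0.00196018,  0.00121351,  0.00076534, -0.00040435,
        0.00173489]), 'joint_efforts': array([ 8.24392864e-04, -3.92287266e+01,  1.88404316e+01,  4.18590099e+00,
       -4.44323858e-03, -2.53357399e-06]), 'position': array([ 152.5630567 , -605.44359384,  214.21737941]), 'ee_rot': array([-1.22975080e-01,  9.92409157e-01,  1.07901593e-03, -1.72325228e-04]), 'contact_force': array([0.38751693, 0.38335089, 0.04870639]), 'wrist_torque': array([ 0.05811974, -0.06368329,  0.02902406]), 'gripper_width': 85.5057681251478}
scene {'fx': 363.87936787775993, 'fy': 363.87936787775993, 'cx': 255.93693381034478, 'cy': 193.78002907282408, 'position': array([1125.48180485,  191.35938517,  984.16121434]), 'rotation': array([0.14524707, 0.23813125, 0.82685478, 0.48837278])}
top {'fx': 447.02705140736555, 'fy': 447.02705140736555, 'cx': 258.3807625513624, 'cy': 192.43963832641404, 'position': array([ 419.92624837,  -42.08607863, 1409.21092725]), 'rotation': array([ 0.05213666, -0.06072896, -0.70253908,  0.70712983])}
wrist {'fx': 299.66462458157775, 'fy': 299.66462458157775, 'cx': 254.2082620783451, 'cy': 192.2399804182028, 'hand_eye': array([[-9.13628090e-04,  9.63526546e-01,  2.67611210e-01,
         6.85582126e+01],
       [ 9.99999574e-01,  9.15628232e-04,  1.17317930e-04,
         5.54459694e-01],
       [-1.31993439e-04,  2.67611203e-01, -9.63526972e-01,
        -1.59327230e+02],
       [ 0.00000000e+00,  0.00000000e+00,  0.00000000e+00,
         1.00000000e+00]])}
```

View pics/scene0.png

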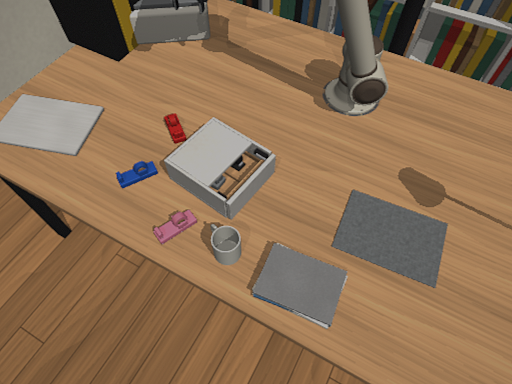

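View pics/top0.png

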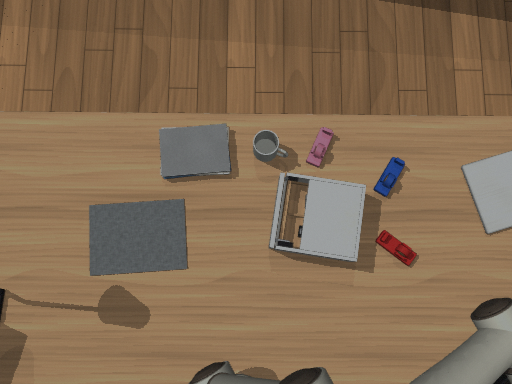

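```bash
python3 - <<'E'
import cv2
im=cv2.imread('pics/top0.png')
# crop later
cv2.imwrite('pics/top0b.png',cv2.resize(im,(800,600),interpolation=cv2.INTER_CUBIC))
E
cat > h.py <<'E'
import numpy as np, cv2
from scipy.spatial.transform import Rotation as R
from bench import *
def cam(n,s=None):
    c=calibration(n)
    if n=="wrist":
        T=np.eye(4);T[:3,:3]=R.from_quat(s["ee_rot"]).as_matrix();T[:3,3]=s["position"]
        M=T@c["hand_eye"];return c,M[:3,:3],M[:3,3]
    return c,R.from_quat(c["rotation"]).as_matrix(),np.array(c["position"])
def pix2z(n,u,v,z,s=None):
    c,Rm,p=cam(n,s)
    d=Rm@np.array([(u-c["cx"])/c["fx"],-(v-c["cy"])/c["fy"],-1])
    return p+d*(z-p[2])/d[2]
def proj(n,P,s=None):
    c,Rm,p=cam(n,s)
    q=(np.atleast_2d(P)-p)@Rm
    return np.c_[c["cx"]+c["fx"]*q[:,0]/-q[:,2], c["cy"]-c["fy"]*q[:,1]/-q[:,2]]
def snap(n,f):
    s=read_state();im=get_image(n)[:,:,::-1].copy();cv2.imwrite(f,im);return s,im
E
python3 - <<'E'
import cv2
im=cv2.imread('pics/top0.png')
cv2.imwrite('pics/c1.png',cv2.resize(im[160:280,250:400],(750,600),interpolation=cv2.INTER_CUBIC))
cv2.imwrite('pics/c2.png',cv2.resize(im[110:290,70:250],(600,600),interpolation=cv2.INTER_CUBIC))
im=cv2.imread('pics/scene0.png')
cv2.imwrite('pics/c3.png',cv2.resize(im[110:290,150:300],(500,600),interpolation=cv2.INTER_CUBIC))
E
```

```text
(no output)
```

View pics/c1.png

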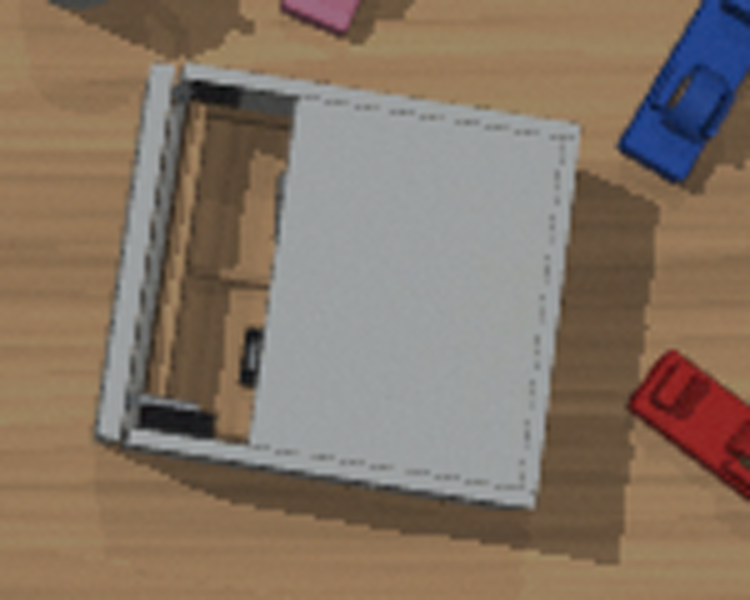

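View pics/c2.png

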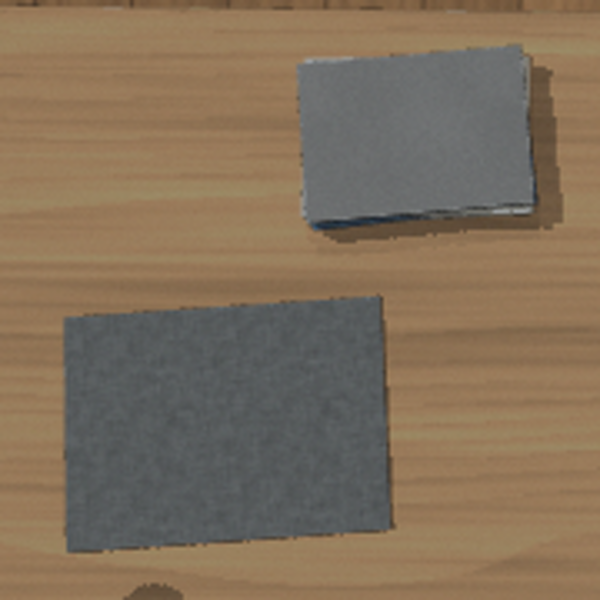

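View pics/c3.png

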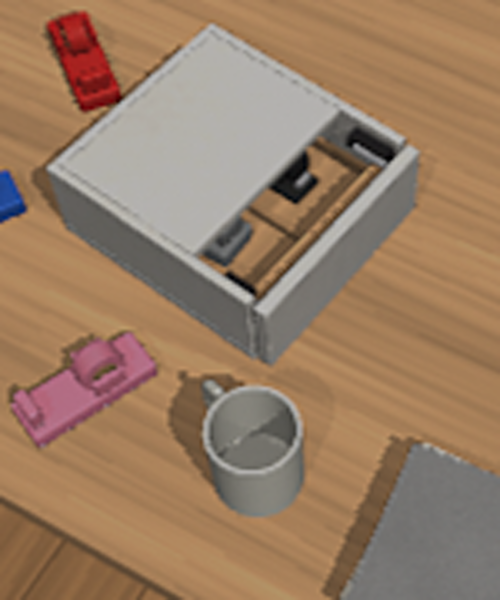

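```bash
cat > m1.py <<'E'
from h import *
from scipy.optimize import least_squares
obs=[((366,185.6),(120,115,100)),((357,261.4),(120,-115,100)),((280.4,173.2),(-138,113,96)),((269.4,247.4),(-138,-113,96)),((310,179.5),(-50,115-12,100))][:4]
def f(p):
    c,s=np.cos(p[2]),np.sin(p[2]);o=[]
    for (u,v),(x,y,z) in obs:
        w=[p[0]+c*x-s*y,p[1]+s*x+c*y,z]
        o+=list(proj("top",w)[0]-[u,v])
    return o
r=least_squares(f,[500,-200,-1.5]);print(r.x,np.degrees(r.x[2]),r.fun.round(2))
X,Y,A=r.x
def C(x,y,z):return [X+np.cos(A)*x-np.sin(A)*y,Y+np.sin(A)*x+np.cos(A)*y,z]
if __name__=="__main__":
    for n,p in dict(hinge=(-131,-113,51),press=(-138,57,70),free=(-138,113,96),trayfront=(-106,0,72),trayout=(-276,0,72)).items(): print(n,np.round(C(*p),1))
    k=180/600
    print("mat",np.mean([m:=pix2z("top",70+u*k,110+v*k,5) for u,v in [(65,318),(380,297),(391,528),(68,551)]],0))
    for u,v in [(65,318),(380,297),(391,528),(68,551)]: print(pix2z("top",70+u*k,110+v*k,5).round(0))
    for u,v in [(300,62),(522,46),(533,212),(305,222)]: print("mag",pix2z("top",70+u*k,110+v*k,36).round(0))
    print("mug",pix2z("top",265.5,146,92).round(0), pix2z("top",287,155,60).round(0))
    print("stapler bits",pix2z("top",250+250/5,160+357/5,75))
    im=cv2.imread('pics/scene0.png')
    for p in [(120,115,100),(120,-115,100),(-138,113,96),(-138,-113,96),(-138,113,6),(-106,0,72),(-138,57,70)]:
        u,v=proj("scene",C(*p))[0]; cv2.circle(im,(int(round(u)),int(round(v))),2,(0,0,255),-1)
    cv2.imwrite('pics/c4.png',cv2.resize(im[110:290,150:300],(500,600),interpolation=cv2.INTER_CUBIC))
E
python3 m1.py
```

```text
[ 559.86523842 -243.1775589    -1.71821691] -98.44657718428319 [ 0.09 -0.63  0.06  0.66  0.02 -0.44 -0.17  0.35]
hinge [467.3 -97.   51. ]
press [ 636.5 -115.    70. ]
free [ 691.9 -123.3   96. ]
trayfront [ 575.4 -138.3   72. ]
trayout [600.4  29.8  72. ]
mat [503.7920531  316.73484292   5.        ]
[601. 474.   5.]
[623. 177.   5.]
[407. 160.   5.]
[384. 457.   5.]
mag [844. 255.  36.]
mag [862.  44.  36.]
mag [700.  31.  36.]
mag [689. 244.  36.]
mug [775. -78.  92.] [ 756. -146.   60.]
stapler bits [ 518.15316816 -182.64431712   75.        ]
```

View pics/c4.png

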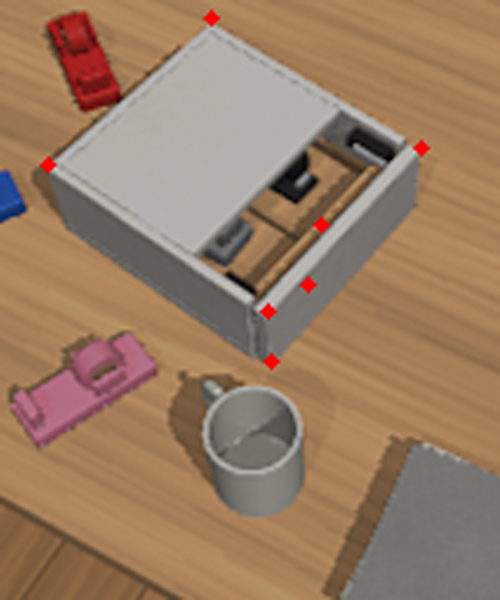

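View pics/wrist0.png

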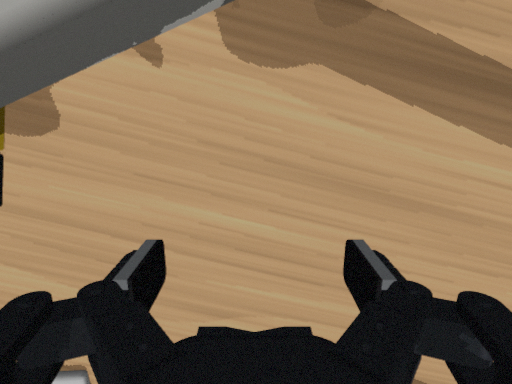

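```bash
cat >> h.py <<'E'
def yawy(s):
    y=R.from_quat(s["ee_rot"]).as_matrix()[:,1]; return np.degrees(np.arctan2(y[1],y[0]))
def to(P,yaw=None,s=None):
    s=s or read_state()
    Rm=R.from_quat(s["ee_rot"]).as_matrix()
    d=Rm.T@(np.array(P)-s["position"])/1000
    t=0 if yaw is None else -((yaw-yawy(s)+90)%180-90)
    return d.round(4).tolist(), round(t,1)
E
python3 - <<'E'
from m1 import *
s=read_state();print(s["clock"],s["position"],yawy(s))
for P in [C(-190,72,200),C(-190,72,72),C(-175,72,72)]: print(np.round(P,1),to(P,81.55))
E
```

```text
[ 559.86523842 -243.1775589    -1.71821691] -98.44657718428319 [ 0.09 -0.63  0.06  0.66  0.02 -0.44 -0.17  0.35]
0.15 [ 152.60607586 -605.62940059  214.47584467] 104.13422757981927
[659.  -65.8 200. ] ([-0.6229, 0.3998, 0.0151], np.float64(22.6))
[659.  -65.8  72. ] ([-0.6229, 0.3996, 0.1431], np.float64(22.6))
[656.8 -80.7  72. ] ([-0.6171, 0.3857, 0.143], np.float64(22.6))
```

Call:
jog_arm:
  increments:
    - [-0.06, 0.04, 0, 3]
    - [-0.12, 0.08, 0, 6]
    - [-0.18, 0.12, 0, 9]
    - [-0.25, 0.16, 0, 12]
    - [-0.31, 0.2, 0, 15]
    - [-0.37, 0.24, 0, 18]
    - [-0.43, 0.28, 0, 22.6]
    - [-0.49, 0.32, 0, 22.6]
    - [-0.56, 0.36, 0, 22.6]
    - [-0.623, 0.4, 0.015, 22.6]
  hand: -1

```text
clock: 1.4
position: [580.1, -147.5, 210.0]
ee_rot: [0.074, 0.997, 0.001, 0.0]
contact_force: [0.7, -0.5, 0.0]
gripper_width: -0.4
```

Run:
```python
from m1 import *
s,im=snap("wrist","pics/w1.png");print(s["clock"],s["position"],yawy(s),s["gripper_width"],s["contact_force"])
for p in [(120,115,100),(120,-115,100),(-138,113,96),(-138,-113,96),(-131,-113,96),(-106,0,72),(-138,72,96),(-50,115,100)]:
    u,v=proj("wrist",C(*p),s)[0]; cv2.circle(im,(int(round(u)),int(round(v))),2,(0,0,255),-1)
cv2.imwrite("pics/w1b.png",cv2.resize(im,(800,600)))
for P in [C(-190,72,72),C(-175,72,72)]: print(np.round(P,1),to(P,81.55))
```

```text
[ 559.86523842 -243.1775589    -1.71821691] -98.44657718428319 [ 0.09 -0.63  0.06  0.66  0.02 -0.44 -0.17  0.35]
1.4 [ 580.07653033 -147.45859525  210.04921665] 81.55320562383902 -0.35176140032439956 [ 0.71016514 -0.54407493  0.0192369 ]
[659.  -65.8  72. ] ([-0.0625, 0.0866, 0.1365], np.float64(0.3))
[656.8 -80.7  72. ] ([-0.0625, 0.0716, 0.1365], np.float64(0.3))
```

View pics/w1b.png

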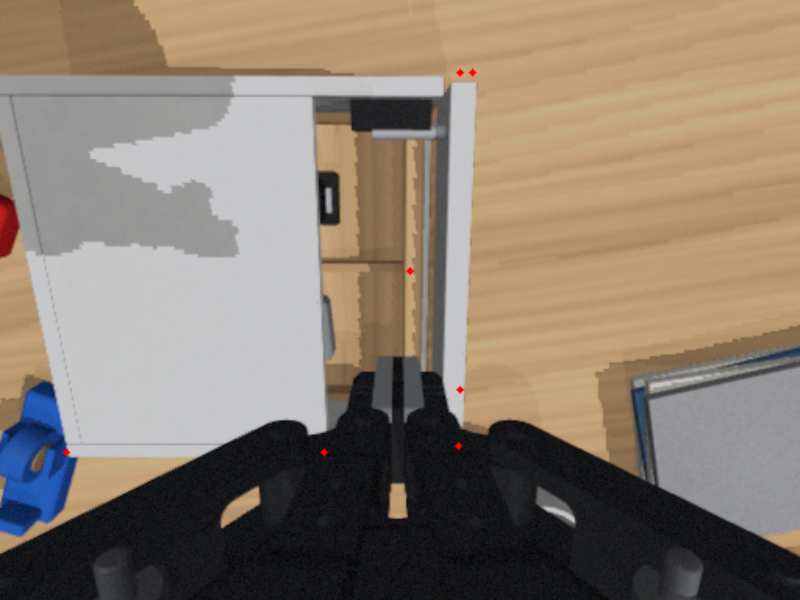

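Call:
jog_arm:
  increments:
    - [-0.03, 0.05, 0, 0.3]
    - [-0.06, 0.095, 0.02, 0.3]
    - [-0.0625, 0.095, 0.07, 0.3]
    - [-0.0625, 0.095, 0.11, 0.3]
    - [-0.0625, 0.095, 0.135, 0.3]
    - [-0.0625, 0.095, 0.135, 0.3]

```text
clock: 2.2
position: [658.2, -57.7, 70.6]
ee_rot: [0.074, 0.997, 0.001, -0.002]
contact_force: [0.2, -0.1, 1.1]
gripper_width: 0.2
```

Run:
```python
from m1 import *
s,im=snap("wrist","pics/w2.png");print(s["clock"],s["position"],yawy(s),s["gripper_width"],s["contact_force"],s["joint_vel"].round(3))
for p in [(-138,113,96),(-138,-113,96),(-131,-113,96),(-106,0,72),(-138,72,96),(-50,115,100)]:
    u,v=proj("wrist",C(*p),s)[0]; cv2.circle(im,(int(round(u)),int(round(v))),2,(0,0,255),-1)
cv2.imwrite("pics/w2b.png",cv2.resize(im,(800,600)))
s,im=snap("top","pics/t2.png");cv2.imwrite('pics/t2b.png',cv2.resize(im[150:280,230:400],(785,600),interpolation=cv2.INTER_CUBIC))
```

```text
[ 559.86523842 -243.1775589    -1.71821691] -98.44657718428319 [ 0.09 -0.63  0.06  0.66  0.02 -0.44 -0.17  0.35]
2.2 [658.22669955 -57.67786326  70.63653169] 81.51606237366367 0.21742493966139598 [ 0.233034   -0.12438317  1.07033079] [-0.002 -0.043  0.056  0.025 -0.012 -0.001]
```

View pics/w2b.png

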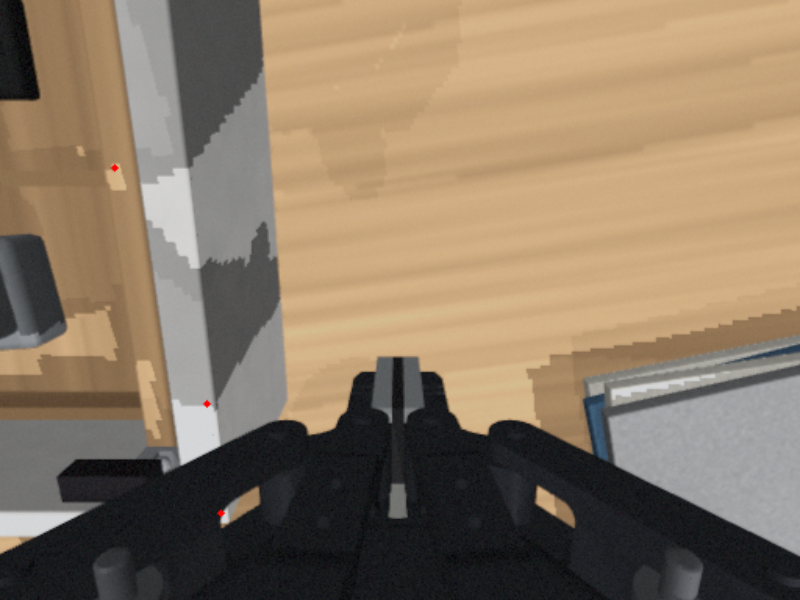

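View pics/t2b.png

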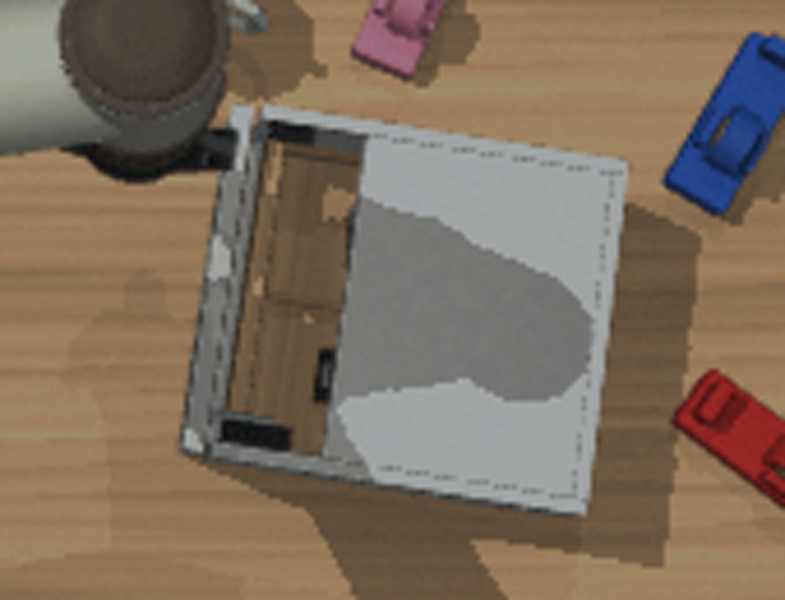

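Call:
jog_arm:
  increments:
    - [0, -0.02, 0, 0]
    - [0, -0.036, 0, 0]
    - [0, -0.04, 0, 0]
    - [0, -0.043, 0, 0]
    - [0, -0.043, 0, 0]

```text
clock: 2.92
position: [654.4, -100.3, 74.2]
ee_rot: [0.074, 0.997, 0.001, 0.001]
contact_force: [-0.3, -0.2, -0.2]
gripper_width: 0.0
```

Run:
```python
from m1 import *
s,im=snap("wrist","pics/w3.png");print(s["clock"],s["position"],yawy(s),s["contact_force"])
cv2.imwrite("pics/w3b.png",cv2.resize(im,(800,600)))
```

```text
[ 559.86523842 -243.1775589    -1.71821691] -98.44657718428319 [ 0.09 -0.63  0.06  0.66  0.02 -0.44 -0.17  0.35]
2.925 [ 654.41095833 -100.30366254   74.20676294] 81.53664639791913 [-0.28264603 -0.23607584 -0.20176834]
```

View pics/w3b.png

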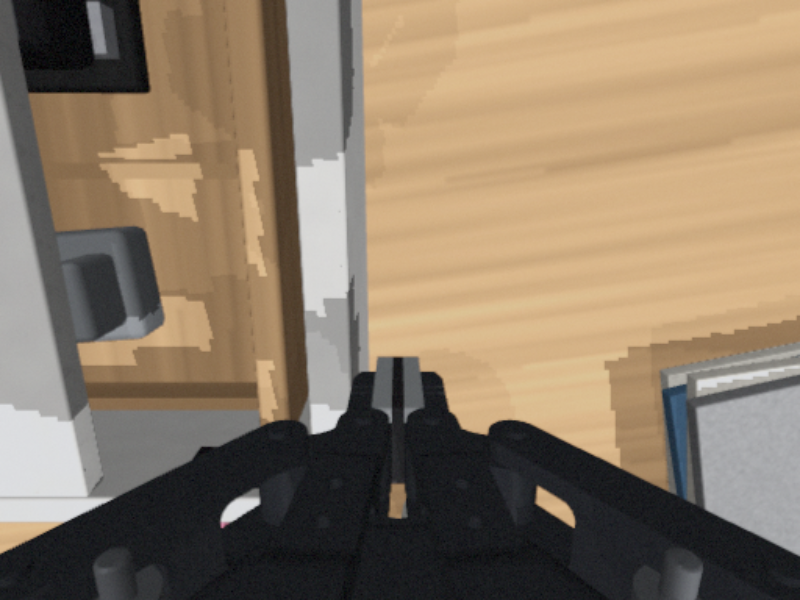

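Call:
jog_arm:
  increments:
    - [0, -0.003, 0, 0]
    - [0, -0.004, 0, 0]

```text
clock: 3.22
position: [653.9, -103.9, 74.1]
ee_rot: [0.073, 0.997, 0.001, 0.001]
contact_force: [0.4, 0.7, -0.1]
gripper_width: -0.0
```

Call:
jog_arm:
  increments:
    - [0, -0.002, 0, 0]
    - [0, -0.003, 0, 0]

```text
clock: 3.48
position: [653.4, -107.0, 74.0]
ee_rot: [0.073, 0.997, 0.001, 0.001]
contact_force: [0.6, 0.8, 1.1]
gripper_width: 0.2
```

Call:
jog_arm:
  increments:
    - [0, -0.002, 0, 0]
    - [0, -0.003, 0, 0]

```text
clock: 3.72
position: [653.1, -109.4, 74.0]
ee_rot: [0.074, 0.997, 0.001, 0.001]
contact_force: [-0.5, 2.6, -0.4]
gripper_width: 0.1
```

Contact; press on.

Call:
jog_arm:
  increments:
    - [0, -0.002, 0, 0]
    - [0, -0.003, 0, 0]

```text
clock: 3.98
position: [652.9, -111.9, 74.0]
ee_rot: [0.073, 0.997, 0.002, 0.002]
contact_force: [0.6, 4.2, -1.4]
gripper_width: -0.0
```

Call:
jog_arm:
  increments:
    - [0, -0.002, 0, 0]
    - [0, -0.003, 0, 0]

```text
clock: 4.22
position: [652.6, -114.3, 74.0]
ee_rot: [0.074, 0.997, 0.002, 0.002]
contact_force: [0.7, 7.8, 1.0]
gripper_width: 0.2
```

Call:
jog_arm:
  increments:
    - [0, 0.05, 0, 0]
    - [0, 0.1, -0.03, 0]
    - [0, 0.13, -0.08, 0]
    - [0, 0.13, -0.12, 0]
    - [0, 0.13, -0.12, 0]
    - [0, 0.13, -0.12, 0]
    - [0, 0.13, -0.12, 0]

```text
clock: 5.1
position: [670.3, 12.9, 192.8]
ee_rot: [0.074, 0.997, 0.002, 0.0]
contact_force: [0.1, -0.2, 0.4]
gripper_width: -0.2
```

Run:
```python
from m1 import *
s,im=snap("wrist","pics/w4.png");print(s["clock"],s["position"],yawy(s),s["contact_force"])
s,im2=snap("top","pics/t4.png");
s,im3=snap("scene","pics/s4.png");
cv2.imwrite("pics/w4b.png",np.vstack([np.hstack([cv2.resize(im,(400,300)),cv2.resize(im2[150:280,220:393],(400,300))]),cv2.resize(im3[110:290,150:390],(800,600))[:300]]))
```

```text
[ 559.86523842 -243.1775589    -1.71821691] -98.44657718428319 [ 0.09 -0.63  0.06  0.66  0.02 -0.44 -0.17  0.35]
5.1 [670.26081625  12.87568836 192.84471204] 81.51182883235029 [ 0.07660369 -0.22694608  0.38452139]
```

View pics/w4b.png

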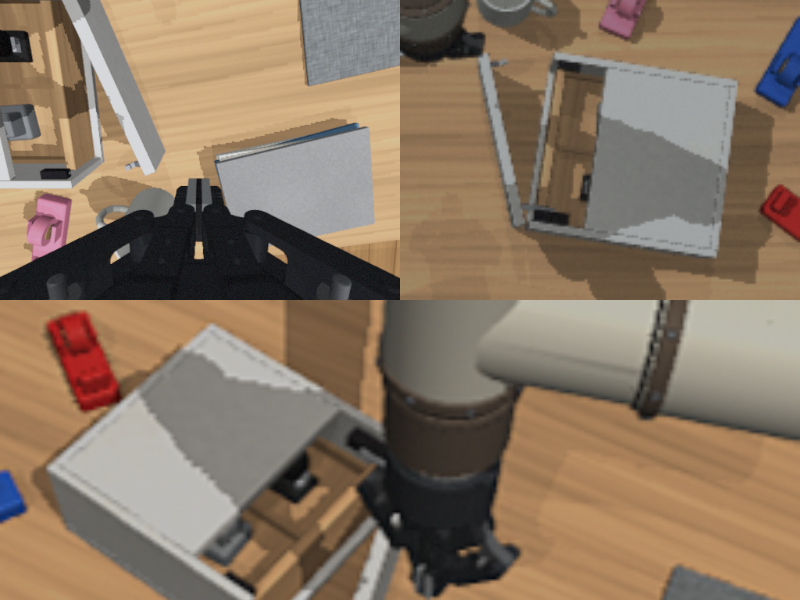

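Run:
```python
from m1 import *
c,si=np.cos(A),np.sin(A)
X-=2*c;Y-=2*si   # 2 mm toward own -x
import m1; m1.X,m1.Y=X,Y
s=read_state()
def own(P): d=np.array(P[:2])-[X,Y]; return [c*d[0]+si*d[1],-si*d[0]+c*d[1]]
print(own(s["position"]), own((653.3,-108)))
# door angle from top image: free edge outer top corner
im=cv2.imread("pics/t4.png")
for u,v in [(482,56),(491,56)]:
    P=pix2z("top",220+(u-400)*173/400,150+v*130/300,96); o=own(P); print(o,np.arctan2(-(o[0]+131),o[1]+113))
print("entry",to(C(-153,50,200)),to(C(-153,50,74)))
```

```text
[ 559.86523842 -243.1775589    -1.71821691] -98.44657718428319 [ 0.09 -0.63  0.06  0.66  0.02 -0.44 -0.17  0.35]
[np.float64(-267.9271242825825), np.float64(72.01510313281818)] [np.float64(-145.43569098929814), np.float64(72.56544716782307)]
[np.float64(-209.22265234009217), np.float64(96.85201027891983)] 0.3567979298965896
[np.float64(-197.70339632713112), np.float64(98.65769263722419)] 0.30529502002218595
entry ([0.022, -0.1149, -0.007], 0) ([0.0221, -0.1154, 0.119], 0)
```

Call:
jog_arm:
  increments:
    - [0.01, -0.06, 0, 0]
    - [0.023, -0.115, 0, 0]
    - [0.023, -0.118, 0.01, 0]
    - [0.023, -0.118, 0.02, 0]

```text
clock: 5.75
position: [630.6, -100.3, 172.2]
ee_rot: [0.074, 0.997, 0.002, 0.001]
contact_force: [-0.3, 1.1, 0.5]
gripper_width: 0.1
```

Run:
```python
from m1 import *
s,im=snap("wrist","pics/w5.png");print(s["clock"],s["position"],yawy(s),s["contact_force"])
cv2.imwrite("pics/w5b.png",cv2.resize(im,(800,600)))
```

```text
[ 559.86523842 -243.1775589    -1.71821691] -98.44657718428319 [ 0.09 -0.63  0.06  0.66  0.02 -0.44 -0.17  0.35]
5.75 [ 630.60024225 -100.27252049  172.1656868 ] 81.48426304572554 [-0.34548854  1.07246735  0.51707825]
```

View pics/w5b.png

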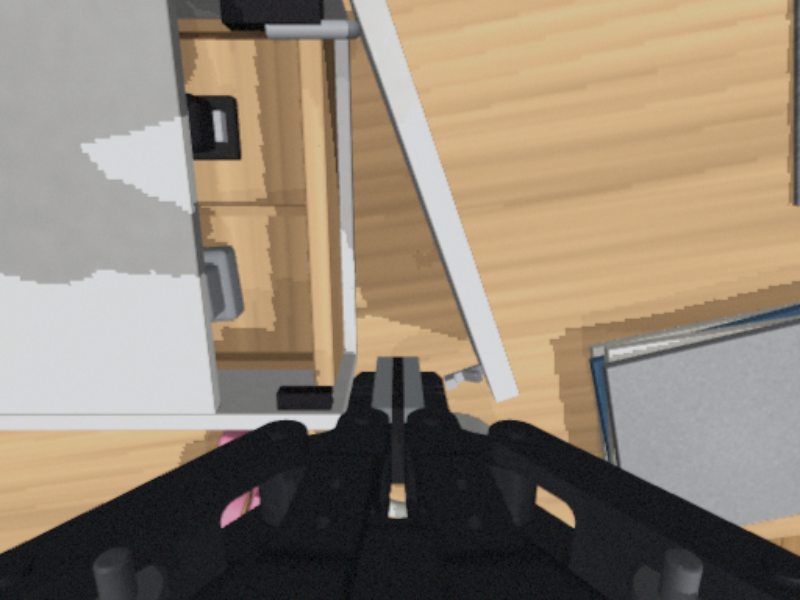

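Run:
```python
from m1 import *
s=read_state();P=s["position"]
for z in (155,96,57): print(z,proj("wrist",[P[0],P[1],z],s)*1.5625)
for u,v in [(488,370),(505,390),(350,350),(333,410),(467,380)]: 
  Q=pix2z("wrist",u/1.5625,v/1.5625,96 if u>480 else 100,s); print((u,v),Q.round(0), (Q-P).round(0))
```

```text
[ 559.86523842 -243.1775589    -1.71821691] -98.44657718428319 [ 0.09 -0.63  0.06  0.66  0.02 -0.44 -0.17  0.35]
155 [[396.56732333 349.38066179]]
96 [[396.30665943 307.80186117]]
57 [[396.1922706  289.55556679]]
(488, 370) [672. -56.  96.] [ 42.  44. -74.]
(505, 390) [685. -48.  96.] [ 55.  52. -74.]
(350, 350) [ 648. -127.  100.] [ 18. -27. -70.]
(333, 410) [ 681. -142.  100.] [ 51. -42. -70.]
(467, 380) [674. -68. 100.] [ 44.  32. -70.]
```

Call:
jog_arm:
  increments:
    - [0, 0.001, 0.05, 0]
    - [0, 0.001, 0.09, 0]
    - [0, 0.001, 0.096, 0]
    - [0, 0.001, 0.096, 0]

```text
clock: 6.3
position: [630.9, -97.4, 74.8]
ee_rot: [0.073, 0.997, 0.002, -0.001]
contact_force: [0.8, 0.4, 1.0]
gripper_width: -0.1
```

Run:
```python
from m1 import *
import m1
c,si=np.cos(A),np.sin(A)
m1.X-=2*c;m1.Y-=2*si
s=read_state();print(s["position"],s["contact_force"])
r0=168
for i,t in enumerate(np.linspace(0.45,1.75,9)):
    off=7+10; r=r0-25*(i/8)
    x=-131-r*np.sin(t)+off*np.cos(t); y=-113+r*np.cos(t)+off*np.sin(t)
    print(round(t,2),to(C(x,y,s["position"][2]))[0],np.round(C(x,y,0)[:2]))
```

```text
[ 559.86523842 -243.1775589    -1.71821691] -98.44657718428319 [ 0.09 -0.63  0.06  0.66  0.02 -0.44 -0.17  0.35]
[630.88392009 -97.37554126  74.78056148] [0.8323059  0.36513298 0.95915504]
0.45 [0.0031, 0.0361, 0.0001] [633. -61.]
0.61 [0.0171, 0.0592, 0.0002] [623. -36.]
0.78 [0.0343, 0.0794, 0.0003] [609. -14.]
0.94 [0.0541, 0.0962, 0.0004] [591.   6.]
1.1 [0.076, 0.1093, 0.0005] [572.  22.]
1.26 [0.0993, 0.1185, 0.0005] [550.  34.]
1.42 [0.1232, 0.1237, 0.0006] [527.  43.]
1.59 [0.1471, 0.1249, 0.0006] [504.  48.]
1.75 [0.1704, 0.1223, 0.0006] [480.  48.]
```

Call:
jog_arm:
  increments:
    - [0.001, 0.018, 0, 0]
    - [0.003, 0.036, 0, 0]
    - [0.01, 0.048, 0, 0]
    - [0.017, 0.059, 0, 0]
    - [0.034, 0.079, 0, 0]
    - [0.054, 0.096, 0, 0]
    - [0.076, 0.109, 0, 0]
    - [0.099, 0.118, 0, 0]

```text
clock: 7.3
position: [549.6, 35.0, 75.6]
ee_rot: [0.073, 0.997, 0.002, 0.0]
contact_force: [0.6, 0.2, -0.4]
gripper_width: -0.2
```

Run:
```python
from m1 import *
s,im=snap("top","pics/t6.png");print(s["clock"],s["position"],yawy(s),s["contact_force"])
cv2.imwrite("pics/t6b.png",cv2.resize(im[120:280,180:390],(788,600)))
```

```text
[ 559.86523842 -243.1775589    -1.71821691] -98.44657718428319 [ 0.09 -0.63  0.06  0.66  0.02 -0.44 -0.17  0.35]
7.3 [549.59073167  34.99586701  75.60881223] 81.65785294572329 [ 0.61517926  0.24253928 -0.35200895]
```

View pics/t6b.png

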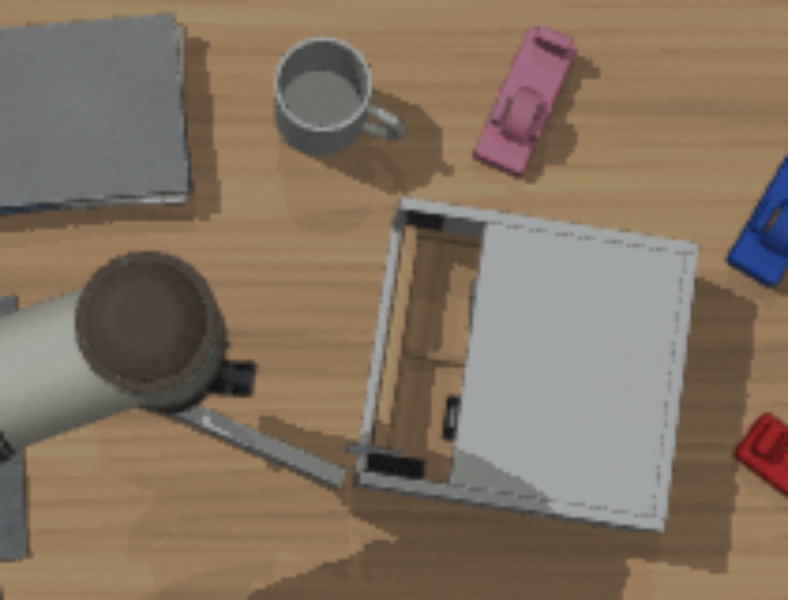

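Call:
jog_arm:
  increments:
    - [0.012, 0.003, 0, 0]
    - [0.024, 0.005, 0, 0]
    - [0.048, 0.006, 0, 0]
    - [0.068, 0.004, 0, 0]
    - [0.074, 0.003, 0, 0]
    - [0.074, 0.003, 0, 0]
    - [0.05, 0.003, 0, 0]
    - [0.0, -0.03, -0.06, 0]
    - [-0.03, -0.07, -0.1, 0]
    - [-0.04, -0.1, -0.11, 0]
  hand: -1

```text
clock: 8.6
position: [574.6, -71.1, 187.2]
ee_rot: [0.072, 0.997, 0.002, 0.0]
contact_force: [0.1, 1.1, 0.4]
gripper_width: -0.0
```

Run:
```python
from m1 import *
s,im=snap("top","pics/t7.png");print(s["clock"],s["position"],yawy(s),s["contact_force"])
cv2.imwrite("pics/t7b.png",cv2.resize(im[120:280,180:390],(788,600)))
s,im=snap("wrist","pics/w7.png");cv2.imwrite("pics/w7b.png",cv2.resize(im,(800,600)))
```

```text
[ 559.86523842 -243.1775589    -1.71821691] -98.44657718428319 [ 0.09 -0.63  0.06  0.66  0.02 -0.44 -0.17  0.35]
8.6 [574.63208605 -71.07092041 187.16163109] 81.70807228459196 [0.10030661 1.14800696 0.40921163]
```

View pics/t7b.png

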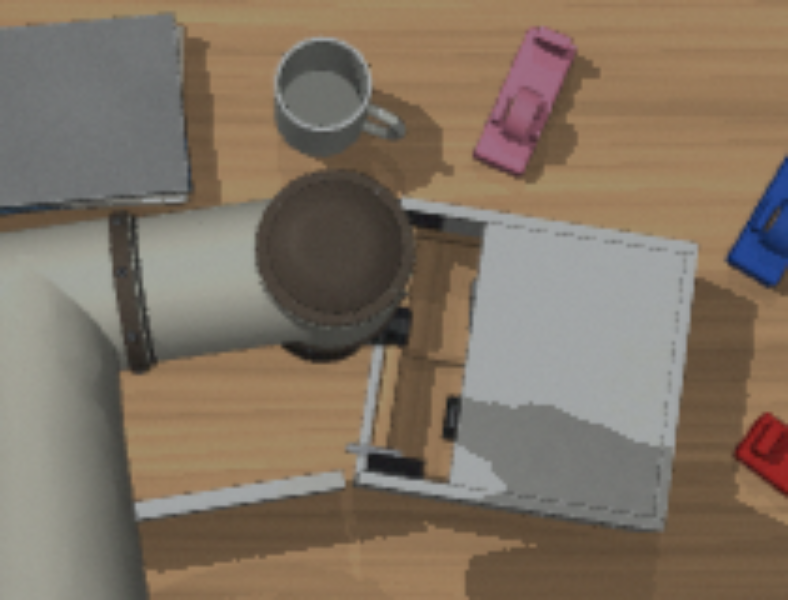

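View pics/w7b.png

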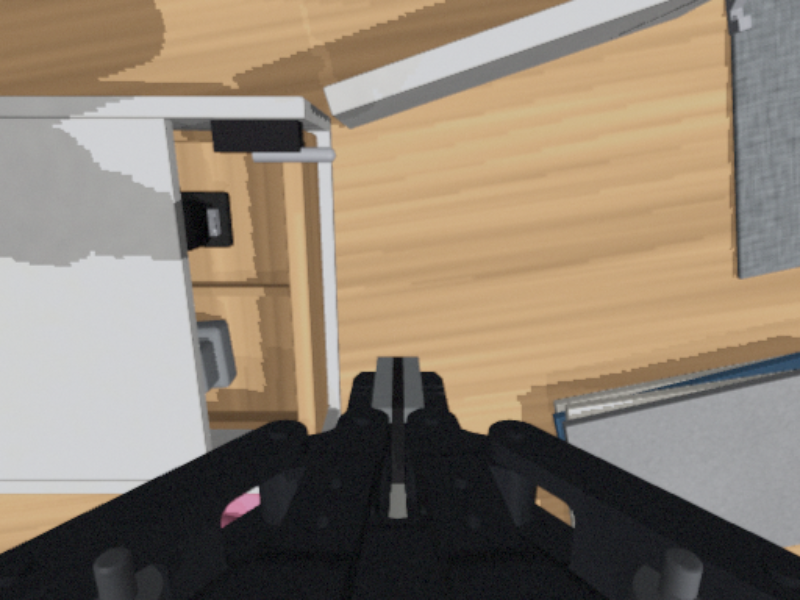

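Run:
```python
from m1 import *
import m1
im=cv2.imread("pics/w7.png");cv2.imwrite("pics/w7c.png",cv2.resize(im[120:240,150:250],(500,600),interpolation=cv2.INTER_CUBIC))
m1.X-=2*np.cos(A);m1.Y-=2*np.sin(A)
s=read_state();print(proj("wrist",[C(-106,0,72),C(-112,0,72),C(-100,0,72)],s)*1.5625)
print(pix2z("wrist",300/1.5625,285/1.5625,72,s),C(-106,0,72))
```

```text
[ 559.86523842 -243.1775589    -1.71821691] -98.44657718428319 [ 0.09 -0.63  0.06  0.66  0.02 -0.44 -0.17  0.35]
[[294.52970401 302.71368227]
 [304.35980922 302.66974162]
 [284.69855249 302.7576276 ]]
[ 565.32008001 -130.7545422    72.        ] [np.float64(575.7290543624721), np.float64(-136.3490077316514), 72]
```

View pics/w7c.png

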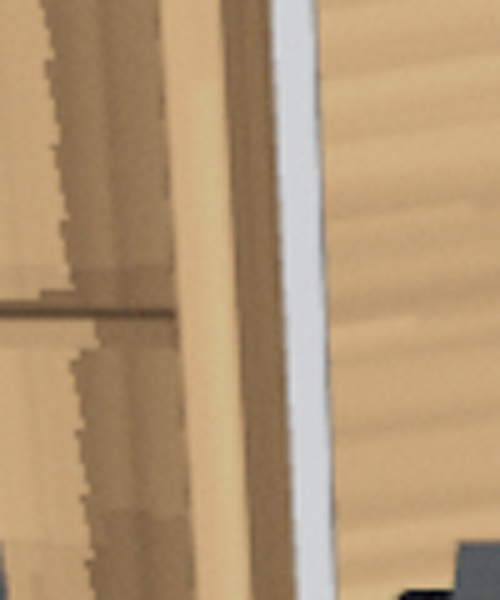

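Run:
```python
from m1 import *
import m1
m1.X-=2*np.cos(A);m1.Y-=2*np.sin(A)
for z in (130,65): print(to(C(-108.5,0,z),81.55))
```

```text
[ 559.86523842 -243.1775589    -1.71821691] -98.44657718428319 [ 0.09 -0.63  0.06  0.66  0.02 -0.44 -0.17  0.35]
([-0.0093, -0.0598, 0.0578], np.float64(-0.2))
([-0.0091, -0.0601, 0.1228], np.float64(-0.2))
```

Call:
jog_arm:
  increments:
    - [-0.005, -0.04, 0.01, 0]
    - [-0.009, -0.06, 0.04, 0]
    - [-0.009, -0.06, 0.075, 0]
    - [-0.009, -0.06, 0.1, 0]
    - [-0.009, -0.06, 0.119, 0]
    - [-0.009, -0.06, 0.122, 0]
    - [-0.009, -0.06, 0.122, 0]
  hand: 0

```text
clock: 9.57
position: [576.4, -133.7, 65.8]
ee_rot: [0.075, 0.997, 0.002, 0.002]
contact_force: [0.1, -0.1, 0.3]
gripper_width: 43.0
```

Run:
```python
from m1 import *
s,im=snap("wrist","pics/w8.png");print(s["clock"],s["position"],yawy(s),s["contact_force"],s["gripper_width"])
cv2.imwrite("pics/w8b.png",cv2.resize(im,(800,600)))
```

```text
[ 559.86523842 -243.1775589    -1.71821691] -98.44657718428319 [ 0.09 -0.63  0.06  0.66  0.02 -0.44 -0.17  0.35]
9.575 [ 576.41092141 -133.69998944   65.78380645] 81.41562065800214 [ 0.08941913 -0.05786054  0.29567853] 42.99176855027241
```

View pics/w8b.png

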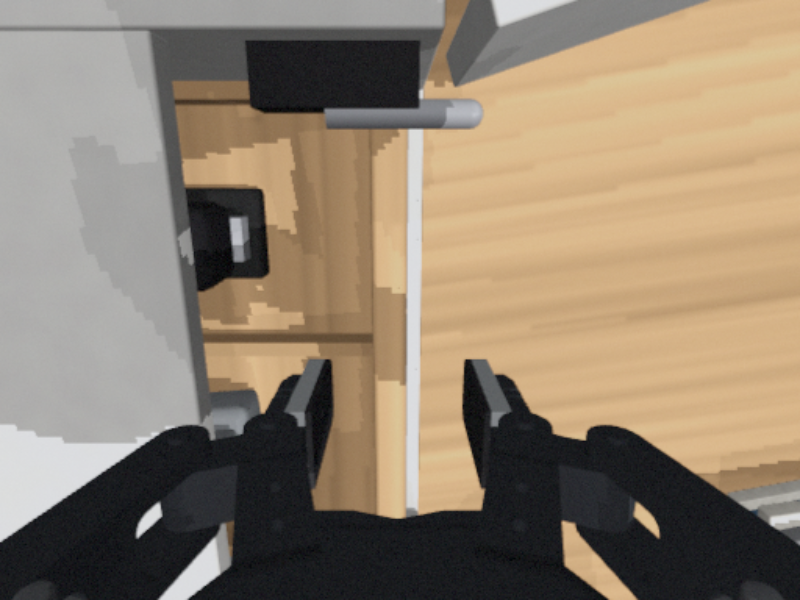

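Call:
jog_arm:
  increments:
    - [0, -0.002, 0, 0]
    - [0, -0.002, 0, 0]
    - [0, -0.002, 0, 0]
    - [0, -0.002, 0, 0]
  hand: -1

```text
clock: 10.12
position: [576.5, -135.7, 66.5]
ee_rot: [0.075, 0.997, 0.002, 0.003]
contact_force: [0.4, 0.6, 0.0]
gripper_width: 0.0
```

Run:
```python
from m1 import *
s,im=snap("wrist","pics/w9.png");print(s["clock"],s["position"],yawy(s),s["contact_force"],s["gripper_width"])
cv2.imwrite("pics/w9b.png",cv2.resize(im,(800,600)))
```

```text
[ 559.86523842 -243.1775589    -1.71821691] -98.44657718428319 [ 0.09 -0.63  0.06  0.66  0.02 -0.44 -0.17  0.35]
10.125 [ 576.45542734 -135.71755505   66.52216334] 81.41272923789248 [0.39963946 0.55599089 0.04079364] 0.021209656350842817
```

View pics/w9b.png

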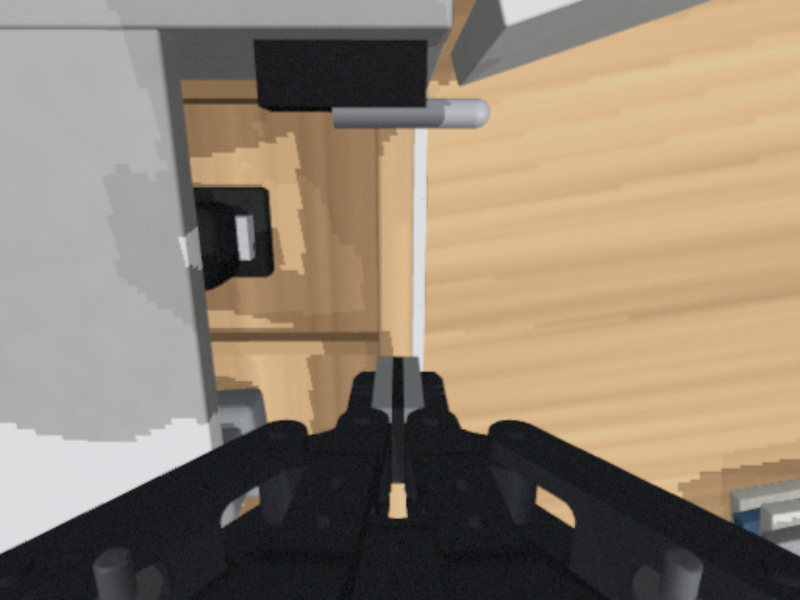

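Run:
```python
from m1 import *
s,im=snap("scene","pics/s9.png")
P=s["position"]
for z,col in ((P[2]-17,(0,0,255)),(P[2]+20,(0,255,0)),(P[2]+52,(255,0,0))):
    u,v=proj("scene",[P[0],P[1],z])[0]; print(z,u,v); im[int(round(v)),int(round(u))]=col
cv2.imwrite("pics/s9b.png",cv2.resize(im[110:230,170:330],(800,600),interpolation=cv2.INTER_NEAREST))
```

```text
[ 559.86523842 -243.1775589    -1.71821691] -98.44657718428319 [ 0.09 -0.63  0.06  0.66  0.02 -0.44 -0.17  0.35]
49.42342895401207 246.325027588053 181.3293374820452
86.42342895401207 246.1450886426915 174.41957642034464
118.42342895401207 245.98101568892676 168.1190787436244
```

View pics/s9b.png

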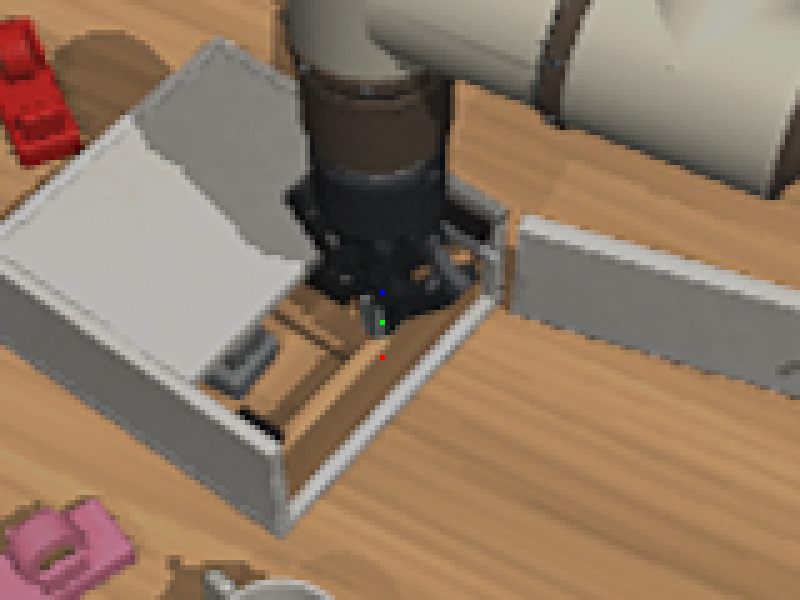

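Call:
jog_arm:
  increments:
    - [0, 0, 0.002, 0]
    - [0, 0, 0.004, 0]
    - [0, 0, 0.006, 0]

```text
clock: 10.6
position: [576.4, -135.7, 60.2]
ee_rot: [0.075, 0.997, 0.002, 0.003]
contact_force: [0.7, 0.9, 0.3]
gripper_width: 0.3
```

Call:
jog_arm:
  increments:
    - [0, 0, 0.002, 0]
    - [0, 0, 0.004, 0]

```text
clock: 10.85
position: [576.4, -135.7, 56.0]
ee_rot: [0.075, 0.997, 0.002, 0.002]
contact_force: [-1.2, 0.6, 9.2]
gripper_width: 0.1
```

Call:
jog_arm:
  increments:
    - [0, 0, -0.01, 0]
    - [0, 0, -0.015, 0]
    - [0, 0, -0.015, 0]
    - [0, 0, -0.01, 0]
    - [0, 0, 0.005, 0]
    - [0, 0, 0.018, 0]
    - [0, 0, 0.022, 0]
    - [0, 0, 0.022, 0]
  hand: 0

```text
clock: 11.85
position: [576.2, -135.6, 33.3]
ee_rot: [0.075, 0.997, 0.002, 0.002]
contact_force: [0.3, 0.7, 0.5]
gripper_width: 42.7
```

Call:
jog_arm:
  increments:
    - [0, 0, 0, 0]
    - [0, 0, 0, 0]
    - [0, 0, 0, 0]
    - [0, 0, 0, 0]
  hand: -1

```text
clock: 12.35
position: [576.5, -135.7, 33.8]
ee_rot: [0.075, 0.997, 0.002, 0.002]
contact_force: [-0.9, 0.2, 2.1]
gripper_width: 10.9
```

Call:
jog_arm:
  increments:
    - [0, 0.012, 0, 0]
    - [0, 0.034, 0, 0]
    - [0, 0.056, 0, 0]
    - [0, 0.078, 0, 0]
    - [0, 0.1, 0, 0]
    - [0, 0.122, 0, 0]
    - [0, 0.142, 0, 0]
    - [0, 0.158, 0, 0]
    - [0, 0.166, 0, 0]
    - [0, 0.17, 0, 0]

```text
clock: 13.6
position: [601.7, 31.7, 33.9]
ee_rot: [0.074, 0.997, 0.001, 0.002]
contact_force: [6.1, -13.8, -7.4]
gripper_width: 10.7
```

Run:
```python
from m1 import *
s,im=snap("top","pics/t10.png");print(s["clock"],s["position"],yawy(s),s["contact_force"],s["gripper_width"])
cv2.imwrite("pics/t10b.png",cv2.resize(im[120:280,180:390],(788,600)))
```

```text
[ 559.86523842 -243.1775589    -1.71821691] -98.44657718428319 [ 0.09 -0.63  0.06  0.66  0.02 -0.44 -0.17  0.35]
13.6 [601.65571093  31.71670718  33.89954232] 81.47283292373373 [  6.07729541 -13.75121848  -7.3976478 ] 10.72505095954868
```

View pics/t10b.png

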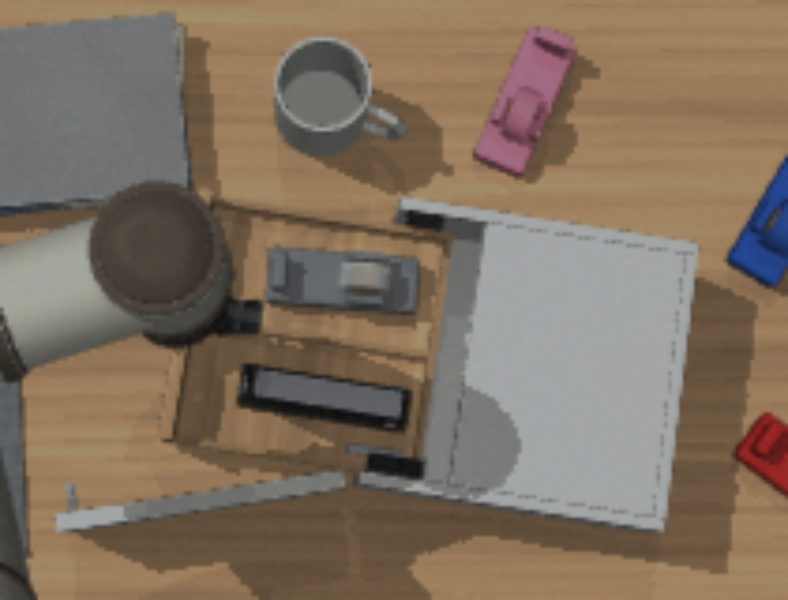

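Call:
jog_arm:
  increments:
    - [0, -0.002, 0, 0]
    - [0, -0.002, 0, 0]
    - [0, -0.002, 0, 0]
    - [0, -0.002, -0.03, 0]
    - [0, -0.002, -0.08, 0]
    - [0, -0.03, -0.13, 0]
    - [0.01, -0.06, -0.16, 0]
    - [0.01, -0.08, -0.16, 0]
    - [0.01, -0.08, -0.16, 0]
    - [0.01, -0.08, -0.16, 0]
  hand: 0

```text
clock: 14.9
position: [578.8, -46.0, 192.3]
ee_rot: [0.075, 0.997, 0.0, 0.0]
contact_force: [0.6, 0.6, -0.5]
gripper_width: 42.7
```

Run:
```python
from m1 import *
s,im=snap("wrist","pics/w11.png");print(s["clock"],s["position"],yawy(s),s["contact_force"],s["gripper_width"],s["joint_vel"].round(3))
cv2.imwrite("pics/w11b.png",cv2.resize(im,(800,600)))
snap("top","pics/t11.png")
```

```text
[ 559.86523842 -243.1775589    -1.71821691] -98.44657718428319 [ 0.09 -0.63  0.06  0.66  0.02 -0.44 -0.17  0.35]
14.9 [578.83573884 -45.97518406 192.26818938] 81.44524392993905 [ 0.6034071   0.5857137  -0.49759981] 42.70907502157996 [ 0.01   0.005  0.005  0.001 -0.002  0.   ]
```

View pics/w11b.png

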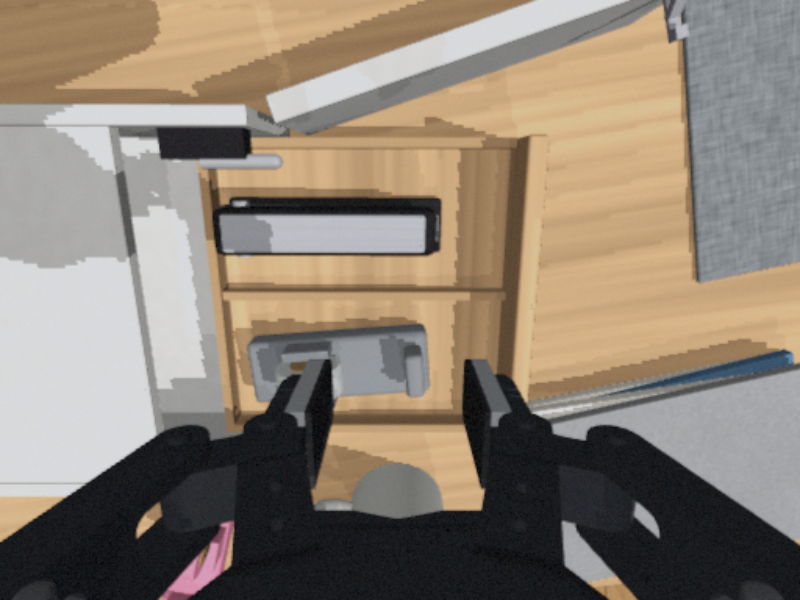

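Run:
```python
from m1 import *
import m1
m1.X-=2*np.cos(A);m1.Y-=2*np.sin(A)
c,si=np.cos(A),np.sin(A)
own=lambda P:np.round([c*(P[0]-m1.X)+si*(P[1]-m1.Y),-si*(P[0]-m1.X)+c*(P[1]-m1.Y)],1)
s=read_state()
k=1.5625
for u,v in [(218,231),(433,233),(327,231),(327,207),(327,254)]:
    P=pix2z("wrist",u/k,v/k,80,s);print(P.round(1),own(P))
t=lambda u,v:pix2z("top",180+u*210/788,120+v*160/600,80)
for q in [(240,385),(410,410),(325,395)]: P=t(*q);print("top",P.round(1),own(P))
print(s["joints"].round(2))
P=pix2z("wrist",327/k,231/k,80,s)
print(to([P[0],P[1],32],-8.45))
im=cv2.imread("pics/t11.png");cv2.imwrite("pics/t11b.png",cv2.resize(im[200:250,215:315],(800,400),interpolation=cv2.INTER_CUBIC))
```

```text
[ 559.86523842 -243.1775589    -1.71821691] -98.44657718428319 [ 0.09 -0.63  0.06  0.66  0.02 -0.44 -0.17  0.35]
[ 529.4 -142.7   80. ] [-92.9 -44.9]
[549.  -19.9  80. ] [-217.3  -43.5]
[538.8 -80.4  80. ] [-155.9  -44.8]
[525.3 -77.8  80. ] [-156.5  -58.4]
[552.  -82.9  80. ] [-155.4  -31.3]
top [542.7 -15.2  80. ] [-220.9  -50.5]
top [ 523.7 -150.2   80. ] [-84.7 -49.4]
top [535.2 -82.8  80. ] [-153.1  -48. ]
[ 0.2   0.33 -0.14 -0.   -1.1  -1.92]
([0.035, -0.0405, 0.1604], np.float64(89.9))
```

View pics/t11b.png

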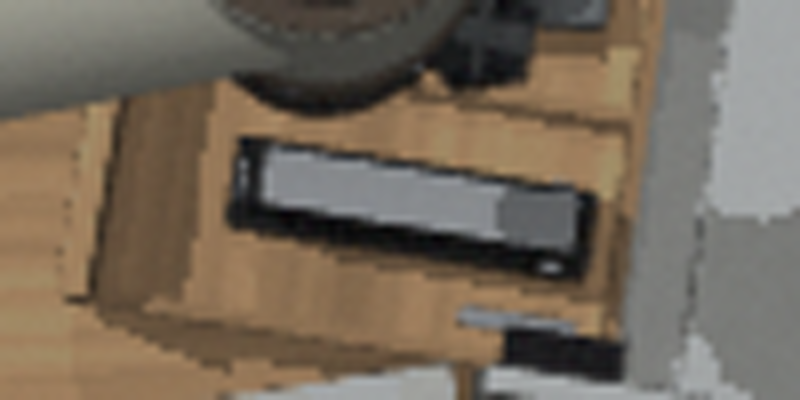

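Run:
```python
from m1 import *
import m1
m1.X-=2*np.cos(A);m1.Y-=2*np.sin(A)
print(to(C(-162,-45.5,110),-8.45-0.0))
```

```text
[ 559.86523842 -243.1775589    -1.71821691] -98.44657718428319 [ 0.09 -0.63  0.06  0.66  0.02 -0.44 -0.17  0.35]
([0.0356, -0.0343, 0.0824], np.float64(89.9))
```

Call:
jog_arm:
  increments:
    - [0.01, -0.01, 0, -10]
    - [0.02, -0.02, 0, -20]
    - [0.03, -0.03, 0, -30]
    - [0.0356, -0.034, 0.01, -40]
    - [0.0356, -0.034, 0.02, -50]
    - [0.0356, -0.034, 0.04, -60]
    - [0.0356, -0.034, 0.06, -70]
    - [0.0356, -0.034, 0.07, -80]
    - [0.0356, -0.034, 0.08, -90]
    - [0.0356, -0.034, 0.082, -90]

```text
clock: 16.25
position: [538.5, -73.5, 109.1]
ee_rot: [-0.652, 0.758, 0.001, -0.0]
contact_force: [0.8, -0.7, 0.9]
gripper_width: 43.1
```

Run:
```python
from m1 import *
s,im=snap("wrist","pics/w12.png");print(s["clock"],s["position"],yawy(s),s["contact_force"],s["gripper_width"],s["joint_vel"].round(3))
P=s["position"]
print(proj("wrist",[P[0],P[1],78],s)*1.5625)
cv2.imwrite("pics/w12b.png",cv2.resize(im,(800,600)))
```

```text
[ 559.86523842 -243.1775589    -1.71821691] -98.44657718428319 [ 0.09 -0.63  0.06  0.66  0.02 -0.44 -0.17  0.35]
16.25 [538.52310941 -73.45811877 109.05475146] 171.42381702016377 [ 0.774784   -0.72119611  0.90511507] 43.07145710863722 [-0.003  0.004 -0.003  0.007  0.034 -0.047]
[[395.13360312 333.21864786]]
```

View pics/w12b.png

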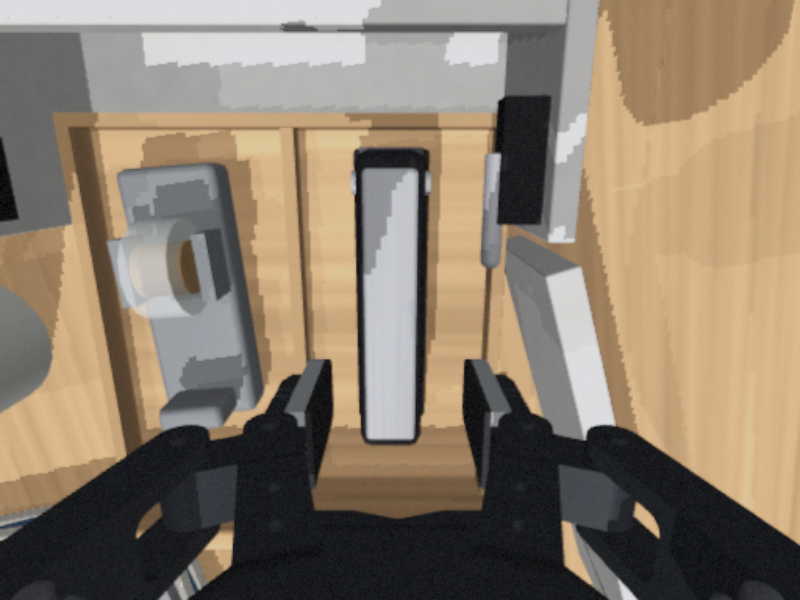

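Call:
jog_arm:
  increments:
    - [0.004, -0.002, 0.03, 0]
    - [0.004, -0.002, 0.055, 0]
    - [0.004, -0.002, 0.07, 0]
    - [0.004, -0.002, 0.077, 0]
    - [0.004, -0.002, 0.077, 0]

```text
clock: 16.92
position: [540.4, -77.7, 32.5]
ee_rot: [-0.652, 0.758, 0.0, -0.0]
contact_force: [-0.1, -0.1, 0.5]
gripper_width: 42.8
```

Run:
```python
from m1 import *
s,im=snap("wrist","pics/w13.png");print(s["clock"],s["position"],yawy(s),s["contact_force"],s["gripper_width"],s["joint_vel"].round(3))
cv2.imwrite("pics/w13b.png",cv2.resize(im,(800,600)))
```

```text
[ 559.86523842 -243.1775589    -1.71821691] -98.44657718428319 [ 0.09 -0.63  0.06  0.66  0.02 -0.44 -0.17  0.35]
16.925 [540.36477071 -77.65704343  32.48821759] 171.3515179269093 [-0.07990419 -0.11092629  0.52082179] 42.76942485357019 [-0.002 -0.014  0.011  0.003 -0.005  0.004]
```

View pics/w13b.png

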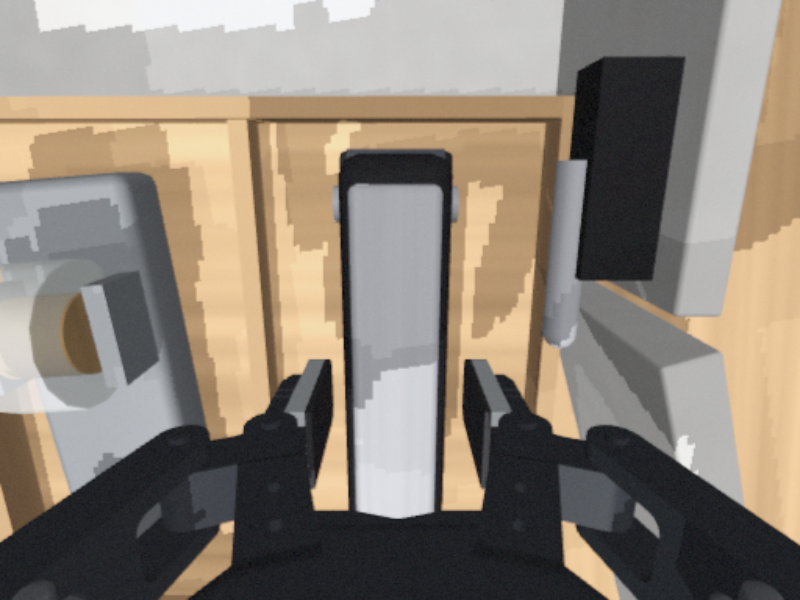

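Centred between the jaws (stapler u 345–445, jaws 330–463). Close.

Call:
jog_arm:
  increments:
    - [0, 0, 0, 0]
    - [0, 0, 0, 0]
    - [0, 0, 0, 0]
    - [0, 0, 0, 0]
  hand: -1

```text
clock: 17.48
position: [541.3, -77.6, 33.9]
ee_rot: [-0.652, 0.758, -0.001, 0.001]
contact_force: [-1.6, 1.6, 6.1]
gripper_width: 27.5
```

Call:
jog_arm:
  increments:
    - [0, 0, -0.01, 0]
    - [0, 0, -0.03, 0]
    - [0, 0, -0.06, 0]
    - [0, 0, -0.09, 0]
    - [0, 0, -0.12, 0]
    - [0, 0, -0.13, 0]
  hand: -1

```text
clock: 18.23
position: [541.5, -77.5, 165.4]
ee_rot: [-0.652, 0.758, -0.001, 0.002]
contact_force: [-0.7, 0.2, -3.8]
gripper_width: 27.1
```

Run:
```python
from m1 import *
s,im=snap("wrist","pics/w14.png");print(s["clock"],s["position"],yawy(s),s["contact_force"],s["gripper_width"])
cv2.imwrite("pics/w14b.png",cv2.resize(im,(600,450)))
for z in (165,60): print(to([504,317,z],None))
```

```text
[ 559.86523842 -243.1775589    -1.71821691] -98.44657718428319 [ 0.09 -0.63  0.06  0.66  0.02 -0.44 -0.17  0.35]
18.225 [541.49909844 -77.54086753 165.4446683 ] 171.3692194108747 [-0.66807675  0.1708092  -3.82692467] 27.141424252986962
([-0.3845, 0.0963, 0.0008], 0)
([-0.3843, 0.0968, 0.1058], 0)
```

View pics/w14b.png

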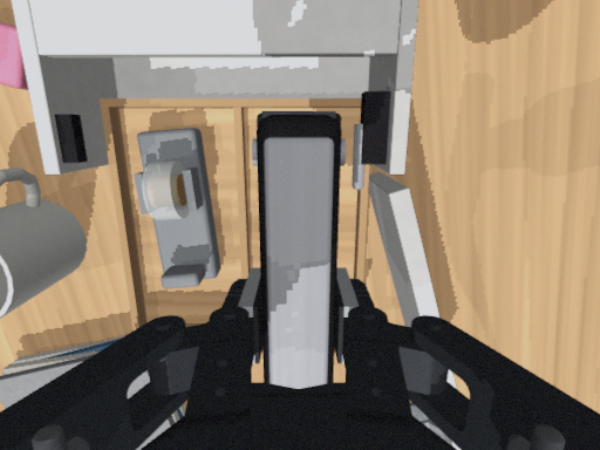

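Call:
jog_arm:
  increments:
    - [-0.015, 0.004, 0, 0]
    - [-0.05, 0.013, 0, 0]
    - [-0.1, 0.025, 0, 0]
    - [-0.15, 0.038, 0, 0]
    - [-0.2, 0.05, 0, 0]
    - [-0.25, 0.063, 0, 0]
    - [-0.3, 0.075, 0, 0]
    - [-0.345, 0.087, 0, 0]
    - [-0.375, 0.094, 0, 0]
    - [-0.3845, 0.0965, 0.005, 0]

```text
clock: 19.52
position: [502.5, 319.1, 159.0]
ee_rot: [-0.653, 0.757, -0.001, 0.001]
contact_force: [-0.3, -0.4, -3.1]
gripper_width: 27.2
```

Call:
jog_arm:
  increments:
    - [0, 0, 0.02, 0]
    - [0, 0, 0.05, 0]
    - [0, 0, 0.07, 0]
    - [0, 0, 0.085, 0]
    - [0, 0, 0.09, 0]
    - [0, 0, 0.09, 0]

```text
clock: 20.27
position: [502.9, 318.9, 69.0]
ee_rot: [-0.653, 0.758, -0.001, 0.001]
contact_force: [0.4, 0.8, -2.4]
gripper_width: 27.0
```

Run:
```python
from m1 import *
s,im=snap("wrist","pics/w15.png");print(s["clock"],s["position"],yawy(s),s["contact_force"],s["gripper_width"])
s,im2=snap("scene","pics/s15.png")
cv2.imwrite("pics/w15b.png",np.hstack([cv2.resize(im,(400,300)),cv2.resize(im2[150:330,260:500],(400,300))]))
print(to([504,317,11],None))
```

```text
[ 559.86523842 -243.1775589    -1.71821691] -98.44657718428319 [ 0.09 -0.63  0.06  0.66  0.02 -0.44 -0.17  0.35]
20.275 [502.88455174 318.91127394  68.99958688] 171.51011298561133 [ 0.43374458  0.78051881 -2.37713682] 27.02975569801281
([0.0023, -0.0008, 0.0589], 0)
```

View pics/w15b.png

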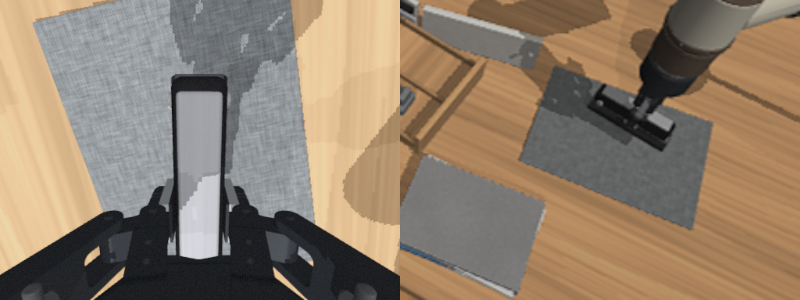

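Call:
jog_arm:
  increments:
    - [0.002, -0.001, 0.025, 0]
    - [0.002, -0.001, 0.043, 0]
    - [0.002, -0.001, 0.052, 0]
    - [0.002, -0.001, 0.054, 0]
    - [0.002, -0.001, 0.056, 0]
    - [0.002, -0.001, 0.056, 0]

```text
clock: 21.12
position: [504.5, 317.6, 14.5]
ee_rot: [-0.653, 0.757, -0.001, 0.002]
contact_force: [-0.3, -0.6, -3.2]
gripper_width: 26.9
```

Call:
jog_arm:
  increments:
    - [0, 0, 0.001, 0]
    - [0, 0, 0.002, 0]
    - [0, 0, 0.003, 0]
    - [0, 0, 0.003, 0]

```text
clock: 21.62
position: [504.5, 317.6, 11.3]
ee_rot: [-0.653, 0.757, -0.001, 0.002]
contact_force: [-0.2, -0.2, -2.5]
gripper_width: 27.2
```

Call:
jog_arm:
  increments:
    - [0, 0, 0.001, 0]
    - [0, 0, 0.002, 0]
    - [0, 0, 0.002, 0]

```text
clock: 22.0
position: [504.6, 317.7, 11.0]
ee_rot: [-0.653, 0.757, -0.001, 0.003]
contact_force: [-2.7, -1.6, 6.8]
gripper_width: 27.0
```

Touching down (force sign flipped). Open and withdraw.

Call:
jog_arm:
  increments:
    - [0, 0, 0, 0]
    - [0, 0, 0, 0]
    - [0, 0, 0, 0]
    - [0, 0, -0.01, 0]
    - [0, 0, -0.04, 0]
    - [0, 0, -0.09, 0]
    - [0, 0, -0.14, 0]
    - [0, 0, -0.16, 0]
  hand: 0

```text
clock: 23.0
position: [505.1, 318.5, 175.7]
ee_rot: [-0.653, 0.757, -0.001, 0.006]
contact_force: [0.6, -0.1, 0.0]
gripper_width: 42.6
```

Run:
```python
from m1 import *
s,im=snap("wrist","pics/w16.png");print(s["clock"],s["position"],yawy(s),s["contact_force"],s["gripper_width"])
s,im2=snap("scene","pics/s16.png")
cv2.imwrite("pics/w16b.png",np.hstack([cv2.resize(im,(400,300)),cv2.resize(im2[150:330,260:500],(400,300))]))
s,im3=snap("top","pics/t16.png");cv2.imwrite("pics/t16b.png",cv2.resize(im3[110:290,70:400],(800,436)))
```

```text
[ 559.86523842 -243.1775589    -1.71821691] -98.44657718428319 [ 0.09 -0.63  0.06  0.66  0.02 -0.44 -0.17  0.35]
23.0 [505.06481245 318.54510959 175.68468795] 171.577001183324 [ 0.61347328 -0.06760399  0.03860653] 42.60693194951809
```

View pics/w16b.png

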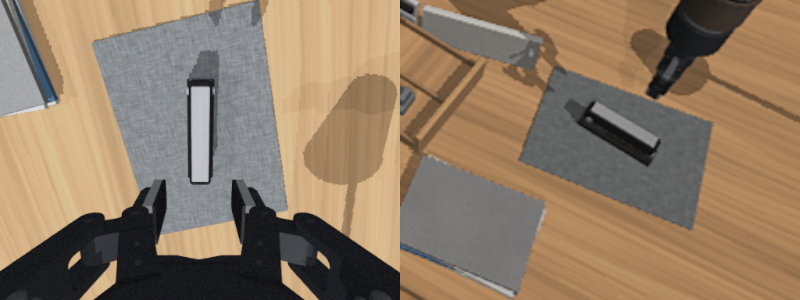

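View pics/t16b.png

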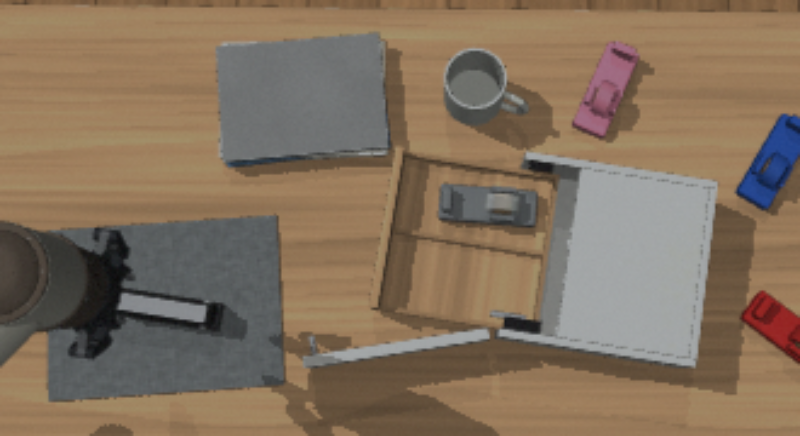

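Run:
```python
from m1 import *
s=read_state();print(s["joint_vel"].round(3))
k=1.28
for v in (82,182): print(pix2z("wrist",200*k,v*k,50,s).round(0))
print(job_done())
```

```text
[ 559.86523842 -243.1775589    -1.71821691] -98.44657718428319 [ 0.09 -0.63  0.06  0.66  0.02 -0.44 -0.17  0.35]
[ 0.001  0.038 -0.047 -0.015  0.006 -0.001]
[492. 248.  50.]
[510. 372.  50.]
the job is handed in; nothing more can be done
None
```

I pressed the door until the latch released, let it spring ajar and swung it open. I then pulled the tray to its stop, lifted the stapler out and set it down from the hand on the mat. The job was handed in at about 23 s; it reports no verdict.

**Last checks**
- **Stapler:** the pictures after release show it upright. Its measured centre is about (501, 310), against about (504, 317) for the mat.
- **Door:** it stands open at about 1.8 rad.
- **Tray:** it is out. The hand travelled 169 mm and felt about 14 N at the stop.
- **Other things:** the tape dispenser is still in the tray, and the mug and magazines look unmoved. The gripper is clear of everything.

**What went wrong or disagreed**
- **First tray pinch missed:** the fingers closed above the front wall (opening 0). By touching the wall top, I found the fingertips about 15 mm behind the reported TCP, not the stated 17 mm ahead. I allowed for this from then on; the next pinch held at 11 mm and the stapler grip at 27 mm.
- **Door press:** it was made before I found this offset, so it landed near the top edge of the door. The latch still released.
- **Cameras:** the top and wrist cameras disagreed by 2–6 mm. I corrected for this by aiming from the wrist pictures.

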